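# Load the paint-drying cabinet

### The arm

A 6-joint arm with a two-finger parallel gripper is mounted at the origin on the work surface. World frame = base frame: x ahead of the robot, y to its left, z up, the work surface at z = 0. Lengths are in m, angles in rad, forces in N, time in s.
With the tool pointing down it reaches from about 0.4 to 0.825 m from the base axis. Payload 7 kg.
Tool frame: the origin (TCP) lies midway between the tips of the shut fingers; the grasp point (between the pads) lies 19 mm behind it; z points along the fingers, y is the line along which they close (so a half turn about z gives the same grasp; the last joint's range is limited). The gripper opens to 88 mm and grips with 3 to 60 N. Pads are 19 mm wide; open, the fingers measure 130 mm over their backs; the gripper's body (78 mm by 193 mm) begins 47 mm behind the grasp point.
Start: joints at [1.519, 0.359, 0.012, 0, -1.224, -0.288], TCP at [0.225, 0.636, 0.227] pointing down, gripper open.
Joint ranges: [-3.07, 3.07], [-1.43, 2.12], [-1.02, 1.25], [-3.03, 1.67], [-3.05, -0], [-3.03, 3.03]. Speed limits (rad/s): [2.39, 2.39, 3.01, 3.14, 3.14, 3.14].

### API

Orientations are given as [roll, pitch, yaw] about the fixed x, y, z axes, in that order (R = Rz(yaw) Ry(pitch) Rx(roll)).
In Python, from station import telemetry, eyes, ticket, recognise, trace gives the robot as it stands. The module is installed in compiled form; this text tells all that it offers.
- The arm moves only by the tool servo_tool, never from a script. Its argument "series" is a list that holds one entry, the list of rows, each a list of 4 numbers: the shift along the tool's x, y, z in mm, then the turn about the tool's z in rad. In form: [[[x, y, z, roll], ...]]. A call has exactly 10 rows; each row shifts and turns the commanded pose from where the row before left it, along the tool's axes as they then stand; what a row does not reach is not made up. A row lasts 1/12 s, in which the tool goes at most 41.7 mm and 7.16 degrees, less where a joint would pass 70% of its speed; a pose out of reach is approached as far as the arm can. A call is refused whole if a number of a shift passes 41.7 or a number of a turn 0.125, either way. A call with a gripper value outside its range is refused whole. "claw" is the gripper's target within -1 to 1 (shut at 1, half-way at 0, fully open at -1), set as the call begins (left out, the last holds). The fingers move at their own pace and stop on an object; "grip_force" is the grip in N (left out, the last holds). Time passes only in rows, so rows that do not move let the fingers close, or fill a call up. It gives the time, the measured TCP pose, the force, the opening and the grip force at its end, in the units of the state.
- telemetry.get_state(): the state, without advancing time (a new reading comes with each control period).
- eyes.grab_frame(name): name is "scene" or "top" or "wrist"; returns the picture (400x640x3 uint8, red, green, blue); there is no depth.
- eyes.calibration(name): a dict with "mtx" (3x3 intrinsics, pixels), "rvec" (rotation vector, rad) and "tvec" (3), from world to camera coordinates, as OpenCV has them. Camera axes: x right, y down, z forward; pixel columns grow to the right and rows downward; lengths in m; the calibration is good to about 2 mm. A picture is of the moment at which its call begins: read the wrist's pose just before it. calibration takes no time and is no camera call; for the wrist camera it gives the pose at the moment of the call.
- ticket.job_done(): hands the job in; it is judged then, once.
Trained networks look in the newest picture that a camera, given by its name, has taken for a name from the list of things; names that differ only in an ending like _2 or _b are one class to them, and where a whole thing is asked for, a point or a joint stands for the part that bears it (a point fixed in the world has none). Each returns a list of dicts, best first, with "conf" (0 to 1); they miss things now and then, are a little off and sometimes report something else, mostly with a low value. They report only what shows in the picture. A call takes as long as a camera call. They do not tell look-alikes from the thing itself.
- recognise(camera, name): "position" ([x, y, z] in m, in world coordinates, good to about 4 mm: the middle of the surface that is visible of it).
- trace(camera, name): "mask" (400x640 bool, what is visible of it).
The state is a dict: "t": time; "q": joint angles; "qd": joint speeds; "joint_efforts": joint torques, N m; "eef_pos": TCP position; "ee_rot": TCP orientation; "force": force on the tool from outside, world axes, zero at the start; "moment": the same for the moment, N m; "width": finger opening in m; "gripper_force": force on a finger pad.
Only numpy, scipy, OpenCV 4.12 (cv2) and the standard library are available. Lean on these libraries where they do the work, as an engineer would, in place of code of your own. Each camera call takes 0.05 s, during which the arm holds its last target. There are 200 camera calls.

### The job

Put the freshly painted flanges away to dry: swing the drying cabinet's door, which has a bar handle, wide open, slide every tray on the bench fully home, flat, on the pair of rails of its own handle's colour, and then shut the door completely. Leave everything else on the bench where it is.

Things in the scene. Friction and masses are not known exactly. Their poses are not given: they have to be found in the camera images.
- cabinet: clear drying cabinet with grey posts, fixed, 160 deep (its x) x 194 wide (y) x 250 high mm; origin: centre of its underside, its -x side is the front, towards the robot. Front plane (post fronts, inside of the shut door) at x = -80; inner side walls y = +-75; back stop x = +70; roof z = 242 to 250, so trays enter only from the front. Posts carry bands in the rails' colours
- mouth (a point): centre of the cabinet's open front, on the front plane at z = 131 mm, axes as the cabinet's. Behind it are three pairs of coloured side rails: ledges 17 mm wide along both inner walls, from the front plane to the back stop; tops at z = 55 mm yellow, 115 mm blue, 175 mm red
- door (a joint): clear door with a blue frame over the whole front, 194 wide, 20 to 250 mm above the bench, 12 thick; upright hinge at the left (+y) edge. 0 = shut; grows as the free edge swings out to the robot and round to the left, up to 2.3 rad. Light friction (0.12 N m) keeps it where it is left; open it to about 1.9 rad to have room for a gripper
- door_hinge (a point): point on the door's hinge axis, at cabinet x = -80, y = +97, z = 215 mm
- door_handle (a point): middle of the door handle's grip: an upright round steel bar 12 mm thick, 185 to 240 mm above the bench, with a stub to the door at each end; its axis is 38 mm off the door's outer face, 175 mm from the hinge along the door and 50 mm out from the hinge plane. It can be pinched from above
- tray_yellow: aluminium tray with two dark painted flanges fixed on it and a yellow handle fin; may be absent. Sheet 120 deep (x) x 140 wide (y) x 5 thick mm, about 0.2 kg; origin: centre of its underside. Fin: upright plate in the middle of the front (-x) edge, 8 thick in y, x = -85 to -45, up to z = 50 mm. Flanges 8 high, all at x > -7 mm. Starts flat on the bench, fin roughly towards the robot
- home_yellow (a point): where the yellow tray's origin lies when it is fully home on the yellow rails (55 mm above the bench): back edge against the back stop, front edge 30 mm and fin front 5 mm behind the front plane; axes as the cabinet's
- tray_blue: aluminium tray with two dark painted flanges fixed on it and a blue handle fin; may be absent. Sheet 120 deep (x) x 140 wide (y) x 5 thick mm, about 0.2 kg; origin: centre of its underside. Fin: upright plate in the middle of the front (-x) edge, 8 thick in y, x = -85 to -45, up to z = 50 mm. Flanges 8 high, all at x > -7 mm. Starts flat on the bench, fin roughly towards the robot
- home_blue (a point): where the blue tray's origin lies when it is fully home on the blue rails (115 mm above the bench): back edge against the back stop, front edge 30 mm and fin front 5 mm behind the front plane; axes as the cabinet's
- tray_red: aluminium tray with two dark painted flanges fixed on it and a red handle fin; may be absent. Sheet 120 deep (x) x 140 wide (y) x 5 thick mm, about 0.2 kg; origin: centre of its underside. Fin: upright plate in the middle of the front (-x) edge, 8 thick in y, x = -85 to -45, up to z = 50 mm. Flanges 8 high, all at x > -7 mm. Starts flat on the bench, fin roughly towards the robot
- home_red (a point): where the red tray's origin lies when it is fully home on the red rails (175 mm above the bench): back edge against the back stop, front edge 30 mm and fin front 5 mm behind the front plane; axes as the cabinet's
- spray_can: orange spray can, 66 x 170 mm, upright; not part of the job, to be left alone; origin at its underside
- pipe_tip: steel tail-pipe tip, a tube 84 across x 140 mm high, upright; not part of the job, to be left alone; origin at its underside
- jar: amber jar, 76 across x 90 mm high; not part of the job, to be left alone; origin at its underside
- carton: open cardboard box 200 x 160 x 110 mm; not part of the job, to be left alone; origin at its underside
- brush: hand brush lying on the bench; not part of the job, to be left alone; origin at its underside
- hammer: hammer lying on the bench; not part of the job, to be left alone; origin at its underside
- wrench: wrench lying on the bench; not part of the job, to be left alone; origin at its underside
Not all that is in view belongs to the job. What is shaped like the tray_red but orange is not meant.

How it is judged:
On the way, in this order (a step that is already met when the one before it is completed fails the run):
1. the door is wide open (beyond 1.3 rad) (value of joint door above 1.3 rad), for 0.2 s.
2. every tray present is fully home and flat on the rails of its colour (x of tray_yellow in the frame of home_yellow between -0.012 and 0.008 m and z of tray_yellow in the frame of home_yellow between -0.006 and 0.006 m and y of tray_yellow in the frame of home_yellow between -0.012 and 0.012 m and angle between each of tray_yellow, tray_blue, tray_red's own z axis and vertical below 0.07 rad and x of tray_blue in the frame of home_blue between -0.012 and 0.008 m and z of tray_blue in the frame of home_blue between -0.006 and 0.006 m and y of tray_blue in the frame of home_blue between -0.012 and 0.012 m and x of tray_red in the frame of home_red between -0.012 and 0.008 m and z of tray_red in the frame of home_red between -0.006 and 0.006 m and y of tray_red in the frame of home_red between -0.012 and 0.012 m), for 0.2 s.
3. the door is shut (value of joint door below 0.06 rad), for 0.2 s.
At the end, for the whole second after the job is handed in: Every tray present rests on the rails of its own colour: within 12 mm of the back stop, within 6 mm of the rail height, tilted under 0.07 rad, at rest; the door is shut to within 0.06 rad (all of step 2 and linear speed of each of tray_yellow, tray_blue, tray_red below 0.02 m/s and value of joint door below 0.06 rad); the robot touches nothing.
It fails at once if a bystander is moved more than 40 mm (distance of any of spray_can, pipe_tip, jar, carton, brush, hammer, wrench from where it was at the start of the episode above 0.04 m).
Of tray_yellow, tray_blue, tray_red only 2 to 3 are there at a start; the rules pass over those that are not, and their reading is None.
At some moment in a run one of tray_yellow, tray_blue, tray_red may be knocked a few centimetres aside while the robot is not near it.
It also fails if it takes over 210 s, if anything falls off the work surface, if the arm or the gripper's body presses on something with over 40 N, if the wrist force passes 120 N, or if a joint passes its speed limit or range.

## Working session

There is one attempt and no reset: what is moved stays moved. The work goes in short steps, Python scripts to look and compute and a tool call to move; the robot and the scene stay as the last step left them, time stands still between calls to the robot, and variables do not carry over. Pictures are saved under pics/ and viewed, at most 14 in all, crops included, and the job is handed in when it is done.

Besides the shell and the picture viewer there is one more tool, called after "Emit:" as name([rows], argument=value, ...), one row to a line, values as JSON. servo_tool: Moves the arm, as the interface text tells. Its arguments: {"type":"object","properties":{"series":{"type":"array"},"claw":{"type":"number"},"grip_force":{"type":"number"}},"required":["series"]}

```bash
mkdir -p pics; cat > h.py <<'E'
import numpy as np, cv2
from station import telemetry, eyes, ticket, recognise, trace
def cal(n):
    c=eyes.calibration(n); return np.array(c["mtx"],float),np.array(c["rvec"],float).reshape(3,1),np.array(c["tvec"],float).reshape(3)
def grab(n,f=None):
    im=eyes.grab_frame(n)
    if f: cv2.imwrite(f"pics/{f}.png",im[:,:,::-1])
    return im
def ray(n,uv,z,c=None):
    "pixel -> world point on plane z"
    K,r,t=c or cal(n); R=cv2.Rodrigues(r)[0]
    p=cv2.undistortPoints(np.array(uv,float).reshape(-1,1,2),K,None).reshape(-1,2)
    d=np.c_[p,np.ones(len(p))]@R; o=-R.T@t
    return o+d*((z-o[2])/d[:,2])[:,None]
def proj(n,P,c=None):
    K,r,t=c or cal(n); return cv2.projectPoints(np.array(P,float).reshape(-1,1,3),r,t,K,None)[0].reshape(-1,2)
def st():
    s=telemetry.get_state(); print("t",round(s["t"],2),"pos",np.round(s["eef_pos"],4),"rot",np.round(s["ee_rot"],3),"F",np.round(s["force"],1),"w",round(s["width"],4),"q",np.round(s["q"],2)); return s
E
python3 - <<'E'
from h import *
st()
a=grab("scene");b=grab("top")
cv2.imwrite("pics/a.png",a[:,:,::-1]);cv2.imwrite("pics/b.png",b[:,:,::-1])
for n in ["top","scene"]:
  for k in ["cabinet","mouth","door","door_handle","tray_yellow","tray_blue","tray_red"]:
    try: print(n,k,[(np.round(d["position"],3).tolist(),round(d["conf"],2)) for d in recognise(n,k)][:3])
    except Exception as e: print(n,k,e)
E
```

```text
t 0.0 pos [0.2248 0.6359 0.2256] rot [ 3.14 -0.   -0.34] F [-0.9  0.7 -0.2] w 0.0878 q [ 1.52  0.36  0.01 -0.   -1.22 -0.29]
top cabinet [([0.643, 0.127, 0.249], 0.69)]
top mouth [([0.639, 0.128, 0.251], 0.77), ([0.409, 0.57, 0.008], 0.65)]
top door [([0.571, 0.111, 0.23], 0.76)]
top door_handle [([0.567, 0.108, 0.237], 0.83)]
top tray_yellow [([0.632, -0.222, 0.002], 0.67), ([0.565, -0.501, 0.091], 0.15)]
top tray_blue [([0.563, -0.066, 0.007], 0.84)]
top tray_red [([0.254, -0.237, 0.002], 0.83), ([0.461, -0.368, 0.005], 0.65)]
scene cabinet [([0.711, 0.157, 0.238], 0.59)]
scene mouth [([0.712, 0.154, 0.233], 0.85)]
scene door [([0.566, 0.105, 0.248], 0.87)]
scene door_handle [([0.571, 0.108, 0.254], 0.79)]
scene tray_yellow [([0.632, -0.209, 0.003], 0.81)]
scene tray_blue [([0.587, -0.111, 0.002], 0.51)]
scene tray_red [([0.273, -0.236, 0.007], 0.97), ([0.466, -0.35, 0.003], 0.87), ([0.71, 0.154, 0.237], 0.73)]
```

View pics/a.png

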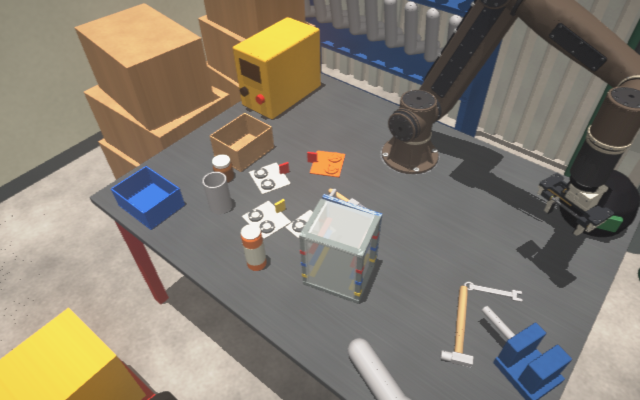

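View pics/b.png

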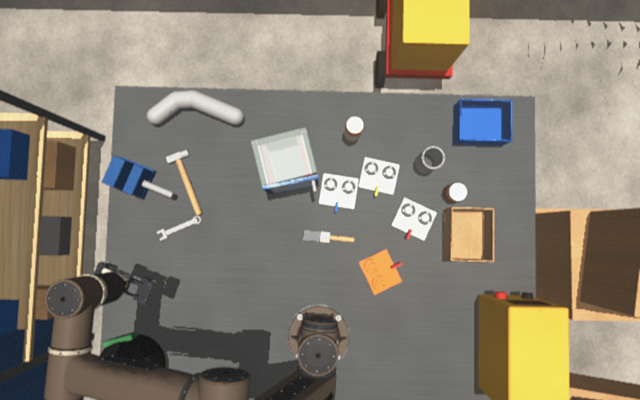

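```bash
python3 - <<'E'
from h import *
b=cv2.imread("pics/b.png")
cv2.imwrite("pics/b2.png",cv2.resize(b[115:265,240:440],None,fx=4,fy=4,interpolation=cv2.INTER_CUBIC))
for z,pts in [(0.25,[(251,141),(306,128),(318,176),(262,190)]),(0.05,[(337,208),(377,192),(408,234)])]:
  print(np.round(ray("top",pts,z),3).tolist())
E
```

```text
[[0.713, 0.25, 0.25], [0.763, 0.061, 0.25], [0.597, 0.015, 0.25], [0.544, 0.206, 0.25]]
[[0.498, -0.059, 0.05], [0.564, -0.213, 0.05], [0.405, -0.335, 0.05]]
```

View pics/b2.png

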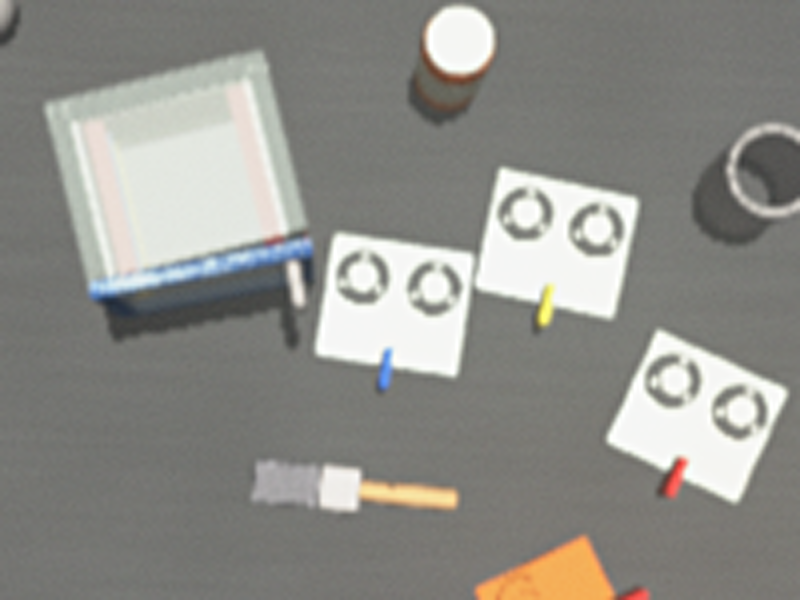

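```bash
cat >> h.py <<'E'
def fit(L,W):
    "planar rigid fit local->world: yaw, t, rms"
    L=np.array(L,float);W=np.array(W)[:,:2];l=L-L.mean(0);w=W-W.mean(0)
    th=np.arctan2((l[:,0]*w[:,1]-l[:,1]*w[:,0]).sum(),(l*w).sum())
    R=np.array([[np.cos(th),-np.sin(th)],[np.sin(th),np.cos(th)]]);t=W.mean(0)-R@L.mean(0)
    return th,t,np.sqrt((((L@R.T+t)-W)**2).sum(1).mean())
E
python3 - <<'E'
from h import *
o=np.array([240,115])
def w(p,z): return ray("top",np.array(p)/4+o-0.375,z)
th,t,r=fit([(.08,.097),(.08,-.097),(-.092,-.097),(-.092,.097)],w([(48,103),(264,53),(311,243),(92,288)],.25))
print("cab",th,t,r)
R=np.array([[np.cos(th),-np.sin(th)],[np.sin(th),np.cos(th)]])
for n,p in dict(hinge=(-.08,.097),handle=(-.13,-.078),mouth=(-.08,0),home=(.01,0)).items(): print(n,np.round(R@p+t,4))
for n,p in dict(blue=[(333,233),(474,253),(457,377),(316,354)],yellow=[(500,168),(638,197),(613,319),(476,286)],red=[(656,331),(787,390),(738,502),(607,440)]).items():
  a,s,e=fit([(.06,.07),(.06,-.07),(-.06,-.07),(-.06,.07)],w(p,.005))
  f=s+.065*np.array([-np.cos(a),-np.sin(a)])
  print(n,np.round([a,*s,e],4),"fin",f.round(4),"r",np.hypot(*f))
E
```

```text
cab 0.2526613569293368 [0.66416701 0.13452782] 0.0030069730601234804
hinge [0.5625 0.2084]
handle [0.5578 0.0265]
mouth [0.5867 0.1145]
home [0.6738 0.137 ]
blue [-0.1216  0.5693 -0.0647  0.002 ] fin [ 0.5048 -0.0569] r 0.508001781777337
yellow [-0.1917  0.635  -0.2242  0.0018] fin [ 0.5712 -0.2119] r 0.6092249642122571
red [-0.407   0.4662 -0.3658  0.0012] fin [ 0.4065 -0.3401] r 0.5300180531605571
```

Emit:
servo_tool([
  [[0, 0, -22, -0.1186], [0, 0, -22, -0.1186], [0, 0, -22, -0.1186], [0, 0, -22, -0.1186], [0, 0, -22, -0.1186], [10, 39, 0, 0], [10, 39, 0, 0], [10, 39, 0, 0], [10, 39, 0, 0], [10, 39, 0, 0]],
], claw=-1)

```text
t: 1.63
eef_pos: [0.3227, 0.4584, 0.3367]
ee_rot: [-3.141, -0.0, 0.254]
force: [0.4, 0.5, -0.1]
width: 0.0881
gripper_force: 0.0
```

Emit:
servo_tool([
  [[10, 39, 0, 0], [10, 39, 0, 0], [10, 39, 0, 0], [10, 39, 0, 0], [10, 39, 0, 0], [10, 39, 0, 0], [10, 39, 0, 0], [10, 39, 0, 0], [10, 39, 0, 0], [10, 39, 0, 0]],
])

```text
t: 2.47
eef_pos: [0.5172, 0.1057, 0.3371]
ee_rot: [-3.141, -0.001, 0.253]
force: [0.6, 0.3, -0.2]
width: 0.0876
gripper_force: 0.0
```

```bash
cat >> h.py <<'E'
def go(x,y,z=None,yaw=None):
    "print shift in tool axes (mm) from now to the target, and the turn"
    s=st(); a=s["ee_rot"][2]; d=np.array([x,y])-s["eef_pos"][:2]
    print("tool x %.1f y %.1f z %.1f turn %.3f"%(1e3*(d[0]*np.cos(a)+d[1]*np.sin(a)),1e3*(d[0]*np.sin(a)-d[1]*np.cos(a)),0 if z is None else 1e3*(s["eef_pos"][2]-z),0 if yaw is None else a-yaw))
E
python3 - <<'E'
from h import *
go(.5578,.0265,.20,.2527)
grab("wrist","w1"); print([(np.round(d["position"],3).tolist(),round(d["conf"],2)) for d in recognise("wrist","door_handle")][:3])
K=proj("wrist",[(.5578,.0265,.24),(.5578,.0265,.185)]);print(K)
im=grab("scene","s1"); cv2.imwrite("pics/s1c.png",cv2.resize(im[60:320,220:520,::-1],None,fx=2.3,fy=2.3))
E
```

```text
t 2.47 pos [0.5172 0.1057 0.3371] rot [-3.141e+00 -1.000e-03  2.530e-01] F [ 0.6  0.3 -0.2] w 0.0876 q [ 0.57  0.06 -0.12 -0.   -1.39  1.25]
tool x 19.4 y 86.8 z 137.1 turn 0.001
[([0.575, 0.084, 0.252], 0.96), ([0.623, 0.123, 0.249], 0.7), ([0.67, -0.369, 0.008], 0.64)]
[[415.88435358 182.22333578]
 [399.04638812 170.73941953]]
```

View pics/w1.png

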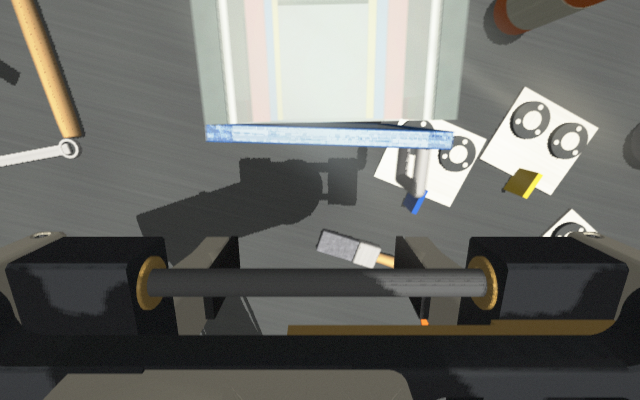

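View pics/s1c.png

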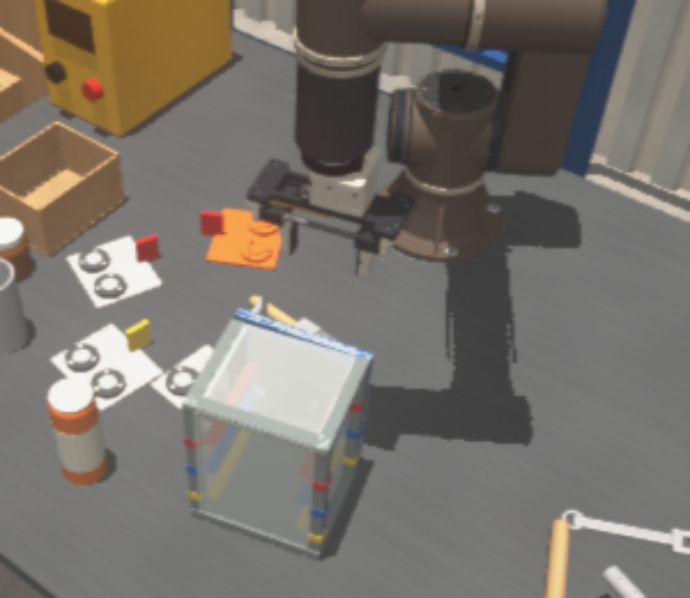

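```bash
python3 - <<'E'
from h import *
im=cv2.imread("pics/w1.png"); cv2.imwrite("pics/w1c.png",cv2.resize(im[100:220,190:480],None,fx=2.75,fy=2.75,interpolation=cv2.INTER_CUBIC))
E
```

```text
(no output)
```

View pics/w1c.png

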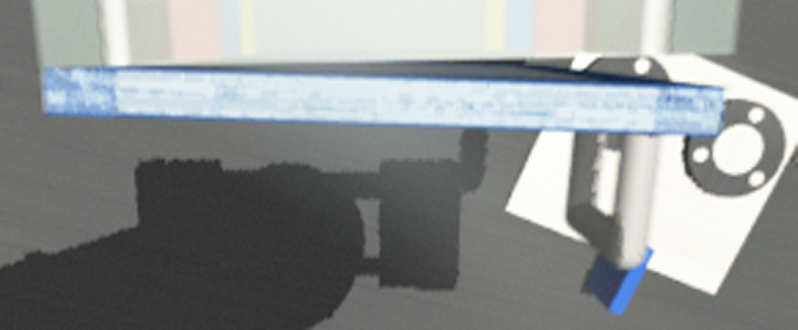

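```bash
python3 - <<'E'
from h import *
f=lambda p:np.array(p)/2.75+[190,100]-.3
A=ray("wrist",f([(37,66),(738,50)]),.25);D=ray("wrist",f([(45,68),(722,86)]),.25);B=ray("wrist",f([(630,250)]),.24)
print(A.round(4),D.round(4),B.round(4))
th,t,e=fit([(-.08,.097),(-.08,-.097)],A);print("cab",th,t,e)
d=D[1]-D[0];print("door yaw",np.arctan2(d[0],-d[1]), np.hypot(*d[:2]))
R=np.array([[np.cos(th),-np.sin(th)],[np.sin(th),np.cos(th)]]);print("hinge",R@[-.08,.097]+t,"handle rel",(B[0,:2]-t)@R)
E
```

```text
[[0.5618 0.2073 0.25  ]
 [0.6143 0.0175 0.25  ]] [[0.5619 0.205  0.25  ]
 [0.604  0.0183 0.25  ]] [[0.5507 0.0236 0.24  ]]
cab 0.2697108371384043 [0.66517543 0.13371029] 0.001424732341193944
door yaw 0.22179784270320327 0.19139012012339499
hinge [0.56222167 0.20588733] handle rel [-0.13964876 -0.07561107]
```

Emit:
servo_tool([
  [[3, 22, 0, 0.008], [3, 22, 0, 0.008], [3, 22, 0, 0.008], [3, 22, 0, 0.008], [0, 0, 0, 0], [0, 0, 30, 0], [0, 0, 30, 0], [0, 0, 30, 0], [0, 0, 30, 0], [0, 0, 14, 0]],
])

```text
t: 3.45
eef_pos: [0.5472, 0.0259, 0.1989]
ee_rot: [-3.141, 0.004, 0.222]
force: [-0.9, -0.3, -0.8]
width: 0.0873
gripper_force: 0.0
```

Emit:
servo_tool([
  [[0, 0, 0, 0], [0, 0, 0, 0], [0, 0, 0, 0], [0, 0, 0, 0], [0, 0, 0, 0], [0, 0, 0, 0], [0, 0, 0, 0], [0, 0, 0, 0], [0, 0, 0, 0], [0, 0, 0, 0]],
], claw=1, grip_force=20)

```text
t: 4.28
eef_pos: [0.5494, 0.0249, 0.2026]
ee_rot: [3.142, 0.0, 0.221]
force: [-1.1, 0.5, -0.2]
width: 0.0264
gripper_force: 0.0
```

Emit:
servo_tool([
  [[0, 0, 0, 0], [0, 0, 0, 0], [0, 0, 0, 0], [0, 0, 0, 0], [0, 0, 0, 0], [0, 0, 0, 0], [-3.5, -1, 0, 0.02], [-5.2, -1.5, 0, 0.03], [-7, -2.1, 0, 0.04], [-8.7, -2.7, 0, 0.05]],
])

```text
t: 5.12
eef_pos: [0.5244, 0.0286, 0.2025]
ee_rot: [-3.141, -0.001, 0.078]
force: [2.4, 6.8, -1.0]
width: 0.0118
gripper_force: 20.0
```

Emit:
servo_tool([
  [[-10.4, -3.3, 0, 0.06], [-10.4, -3.3, 0, 0.06], [-10.4, -3.3, 0, 0.06], [-10.4, -3.3, 0, 0.06], [-10.4, -3.3, 0, 0.06], [-10.4, -3.3, 0, 0.06], [-10.4, -3.3, 0, 0.06], [-10.4, -3.3, 0, 0.06], [-10.4, -3.3, 0, 0.06], [-10.4, -3.3, 0, 0.06]],
])

```text
t: 5.95
eef_pos: [0.4299, 0.08, 0.2025]
ee_rot: [-3.14, -0.001, -0.523]
force: [5.5, 4.5, -6.9]
width: 0.0114
gripper_force: 20.0
```

Emit:
servo_tool([
  [[-10.4, -3.3, 0, 0.06], [-10.4, -3.3, 0, 0.06], [-10.4, -3.3, 0, 0.06], [-10.4, -3.3, 0, 0.06], [-10.4, -3.3, 0, 0.06], [-10.4, -3.3, 0, 0.06], [-10.4, -3.3, 0, 0.06], [-10.4, -3.3, 0, 0.06], [-10.4, -3.3, 0, 0.06], [-10.4, -3.3, 0, 0.06]],
])

```text
t: 6.78
eef_pos: [0.3809, 0.175, 0.2025]
ee_rot: [-3.14, -0.001, -1.123]
force: [9.3, 0.0, -8.0]
width: 0.0117
gripper_force: 20.0
```

Emit:
servo_tool([
  [[-10.4, -3.3, 0, 0.06], [-10.4, -3.3, 0, 0.06], [-10.4, -3.3, 0, 0.06], [-10.4, -3.3, 0, 0.06], [-10.4, -3.3, 0, 0.06], [-10.4, -3.3, 0, 0.06], [-10.4, -3.3, 0, 0.06], [-10.4, -3.3, 0, 0.06], [-10.4, -3.3, 0, 0.06], [-10.4, -3.3, 0, 0.06]],
])

```text
t: 7.62
eef_pos: [0.3937, 0.2811, 0.2025]
ee_rot: [3.141, -0.001, -1.723]
force: [-1.1, -1.0, 0.6]
width: 0.0115
gripper_force: 20.0
```

```bash
python3 - <<'E'
from h import *
s=st(); d=s["eef_pos"][:2]-np.array([.5622,.2059]); print(np.hypot(*d),(np.arctan2(-.175,-.05)+.27-np.arctan2(d[1],d[0]))%6.283)
E
```

```text
t 7.62 pos [0.3937 0.2811 0.2025] rot [ 3.141e+00 -1.000e-03 -1.723e+00] F [-1.1 -1.   0.6] w 0.0115 q [ 1.03  0.06 -0.43  0.   -1.08 -1.18]
0.1845603392745391 1.9819935286916275
```

Emit:
servo_tool([
  [[0, 0, 0, 0], [0, 0, 0, 0], [0, 0, 0, 0], [0, 0, 0, 0], [0, 0, 0, 0], [0, 0, -10, 0], [0, 0, -25, 0], [0, 0, -35, 0], [0, 0, -35, -0.12], [0, 0, 0, -0.12]],
], claw=-1)

```text
t: 8.45
eef_pos: [0.3963, 0.283, 0.3157]
ee_rot: [-3.133, 0.007, -1.473]
force: [1.1, 0.7, 0.4]
width: 0.0726
gripper_force: 0.0
```

Emit:
servo_tool([
  [[0, 0, 0, -0.12], [0, 0, 0, -0.12], [0, 0, 0, -0.12], [0, 0, 0, -0.12], [0, 0, 0, -0.12], [0, 0, 0, -0.12], [0, 0, 0, -0.12], [0, 0, 0, -0.12], [0, 0, 0, -0.12], [0, 0, 0, -0.12]],
])

```text
t: 9.28
eef_pos: [0.3939, 0.2812, 0.3085]
ee_rot: [-3.141, -0.0, -0.273]
force: [-0.5, 0.6, 0.4]
width: 0.0877
gripper_force: 0.0
```

Emit:
servo_tool([
  [[18.5, 34.7, 0, -0.09], [18.5, 34.7, 0, 0], [18.5, 34.7, 0, 0], [18.5, 34.7, 0, 0], [18.5, 34.7, 0, 0], [18.5, 34.7, 0, 0], [18.5, 34.7, 0, 0], [18.5, 34.7, 0, 0], [18.5, 34.7, 0, 0], [18.5, 34.7, 0, 0]],
])

```text
t: 10.12
eef_pos: [0.5071, -0.0972, 0.3089]
ee_rot: [-3.141, -0.001, -0.188]
force: [-0.2, 0.2, 0.4]
width: 0.0877
gripper_force: 0.0
```

```bash
cat >> h.py <<'E'
def tray(cam,name,near=None):
    "sheet pose from the white+flange mask: centre of the oriented rectangle on z=5mm"
    im=grab(cam,cam+"_"+name)
    c=cal(cam)
    for d in trace(cam,name)[:3]:
        m=d["mask"].astype(np.uint8); m=cv2.morphologyEx(m,cv2.MORPH_OPEN,np.ones((15,15),np.uint8)) if cam=="wrist" else cv2.morphologyEx(m,cv2.MORPH_OPEN,np.ones((7,7),np.uint8))
        if m.sum()<50: continue
        p=np.argwhere(m)[:,::-1]; W=ray(cam,p,.005,c)[:,:2]
        (cx,cy),(w,h),a=cv2.minAreaRect((W*1000).astype(np.float32))
        # long side 140 lies along tray y
        a=np.radians(a); yaw=a if h>w else a+np.pi/2
        yaw=(yaw+np.pi/2)%np.pi-np.pi/2
        o=np.array([cx,cy])/1000; print(name,"conf %.2f"%d["conf"],"o",o.round(4),"yaw %.3f"%yaw,"size",round(min(w,h)),round(max(w,h)),"grasp",(o-.075*np.array([np.cos(yaw),np.sin(yaw)])).round(4), "edge" if m[0].any() or m[:,0].any() or m[:,-1].any() else "")
E
python3 - <<'E'
from h import *
tray("wrist","tray_yellow"); tray("wrist","tray_red"); tray("wrist","tray_blue")
go(.5614,-.2099,.012,-.1917)
E
```

```text
tray_yellow conf 0.57 o [ 0.6254 -0.2269] yaw -0.202 size 141 142 grasp [ 0.5519 -0.2119] 
tray_red conf 0.59 o [ 0.4527 -0.3558] yaw 1.149 size 142 149 grasp [ 0.422  -0.4242] 
tray_red conf 0.55 o [ 0.2379 -0.1938] yaw 1.446 size 24 30 grasp [ 0.2286 -0.2682] 
tray_blue conf 0.88 o [ 0.5696 -0.063 ] yaw -0.129 size 122 141 grasp [ 0.4952 -0.0534] 
t 10.42 pos [ 0.5068 -0.0946  0.308 ] rot [-3.141 -0.    -0.189] F [-0.6  0.6  0.1] w 0.0878 q [ 0.2   0.05 -0.2  -0.   -1.32  1.19]
tool x 75.2 y 103.0 z 296.0 turn 0.003
```

View pics/wrist_tray_yellow.png

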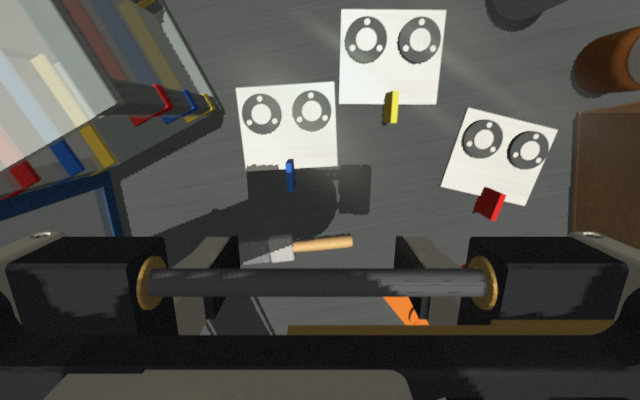

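Emit:
servo_tool([
  [[18.8, 25.8, 20, 0], [18.8, 25.8, 20, 0], [18.8, 25.8, 20, 0], [18.8, 25.6, 20, 0], [0, 0, 36, 0], [0, 0, 36, 0], [0, 0, 36, 0], [0, 0, 36, 0], [0, 0, 36, 0], [0, 0, 20, 0]],
])

```text
t: 11.25
eef_pos: [0.5599, -0.2081, 0.0243]
ee_rot: [-3.142, 0.004, -0.187]
force: [0.1, -0.4, -0.2]
width: 0.0876
gripper_force: 0.0
```

Emit:
servo_tool([
  [[0, 0, 8, 0], [0, 0, 4, 0], [0, 0, 3, 0], [0, 0, 0, 0], [0, 0, 0, 0], [0, 0, 0, 0], [0, 0, 0, 0], [0, 0, 0, 0], [0, 0, 0, 0], [0, 0, 0, 0]],
])

```text
t: 12.08
eef_pos: [0.5617, -0.2103, 0.0128]
ee_rot: [-3.142, -0.0, -0.189]
force: [0.1, 0.4, -0.2]
width: 0.0878
gripper_force: 0.0
```

Emit:
servo_tool([
  [[0, 0, 0, 0], [0, 0, 0, 0], [0, 0, 0, 0], [0, 0, 0, 0], [0, 0, 0, 0], [0, 0, 0, 0], [0, 0, 0, 0], [0, 0, 0, 0], [0, 0, 0, 0], [0, 0, 0, 0]],
], claw=1, grip_force=60)

```text
t: 12.92
eef_pos: [0.5616, -0.2102, 0.0126]
ee_rot: [3.142, -0.0, -0.189]
force: [0.1, 0.0, 0.6]
width: 0.0263
gripper_force: 0.0
```

Emit:
servo_tool([
  [[0, 0, 0, 0], [0, 0, 0, 0], [0, 0, 0, 0], [0, 0, 0, 0], [0, 0, 0, 0], [0, 0, -10, 0], [0, 0, -20, 0], [0, 0, -30, 0], [0, 0, -30, 0], [0, 0, 0, 0]],
])

```text
t: 13.75
eef_pos: [0.565, -0.211, 0.1093]
ee_rot: [3.141, -0.009, -0.187]
force: [0.6, -0.4, -1.0]
width: 0.0077
gripper_force: 60.0
```

```bash
python3 - <<'E'
from h import *
grab("wrist","g1"); th=.27
c=np.array([.665,.134]); 
for d in (-.25,-.13):
  p=c+d*np.array([np.cos(th),np.sin(th)]); print(p.round(4)); go(*p,.072,th)
E
```

```text
[0.4241 0.0673]
t 13.8 pos [ 0.5638 -0.2105  0.1067] rot [-3.141 -0.007 -0.188] F [-0.4  0.2 -1.7] w 0.008 q [-0.03  0.34 -0.31  0.   -0.91  1.41]
tool x -189.3 y -246.8 z 34.7 turn -0.458
[0.5397 0.0993]
t 13.8 pos [ 0.5638 -0.2105  0.1067] rot [-3.141 -0.007 -0.188] F [-0.4  0.2 -1.7] w 0.008 q [-0.03  0.34 -0.31  0.   -0.91  1.41]
tool x -81.7 y -299.8 z 34.7 turn -0.458
```

View pics/g1.png

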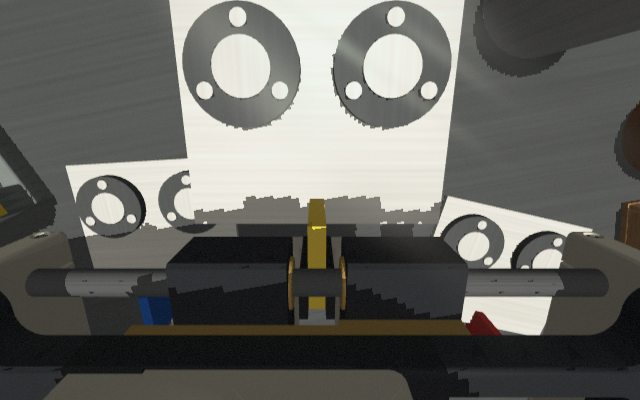

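```bash
python3 - <<'E'
from h import *
from scipy.optimize import least_squares
s=telemetry.get_state(); c=cal("wrist"); a=s["ee_rot"][2]
Rz=cv2.Rodrigues(np.array([0,0,a]))[0]
obs=[(170,0,1),(188,205,1),(465,0,-1),(441,205,-1)]
def f(p):
    Ry=cv2.Rodrigues(np.array([0,p[0],0]))[0]; Rx=cv2.Rodrigues(np.array([p[2],0,0]))[0]; r=[]
    for u,v,sg in obs:
        x=np.linspace(-.01,.12,60); L=np.c_[x+.015,np.full(60,sg*.07+p[1]),np.full(60,-.019-.031+.005+.012+.019)]  # rel. to TCP: sheet top 7mm below tip
        L[:,2]=-.007+p[3]*0
        L0=L-[0,0,.019]
        W=(L0@(Ry@Rx).T+[0,0,.019])@Rz.T+s["eef_pos"]
        q=proj("wrist",W,c); r.append(np.interp(v,q[::-1,1],q[::-1,0])-u)
    return r
o=least_squares(f,[0,0,0,0.]); print(o.x.round(4),np.round(o.fun,1))
E
```

```text
[-0.0026  0.0006  0.0049  0.    ] [-1.8  4.  -1.1 -0.5]
```

Emit:
servo_tool([
  [[-20, 0, 0, 0], [-36, 0, 0, 0], [-36, 0, 0, 0], [-36, 0, 0, 0], [-36, -15, 0, 0], [-25, -30, 0, 0], [0, -35, 0, 0], [0, -35, 0, 0], [0, -35, 0, 0], [0, -35, 0, 0]],
])

```text
t: 14.63
eef_pos: [0.4099, 0.0083, 0.1026]
ee_rot: [-3.141, 0.0, -0.189]
force: [1.3, 0.1, -1.9]
width: 0.0078
gripper_force: 60.0
```

Emit:
servo_tool([
  [[0, -32, 0, 0], [0, -20, 0, 0], [0, -10, 0, -0.06], [0, 0, 5, -0.1], [0, 0, 5, -0.1], [0, 0, 5, -0.1], [0, 0, 5, -0.098], [0, 0, 5, 0], [0, 0, 4, 0], [0, 0, 0, 0]],
])

```text
t: 15.47
eef_pos: [0.4215, 0.0674, 0.0726]
ee_rot: [3.141, 0.002, 0.266]
force: [-0.8, -0.3, -1.9]
width: 0.0078
gripper_force: 60.0
```

```bash
python3 - <<'E'
from h import *
go(.4241,.0673,.072,.27)
im=grab("wrist","i1")
E
```

```text
t 15.47 pos [0.4215 0.0674 0.0726] rot [3.141e+00 2.000e-03 2.660e-01] F [-0.8 -0.3 -1.9] w 0.0078 q [ 0.62  0.12 -0.72 -0.   -0.73  1.21]
tool x 2.5 y 0.7 z 0.6 turn -0.004
```

View pics/i1.png

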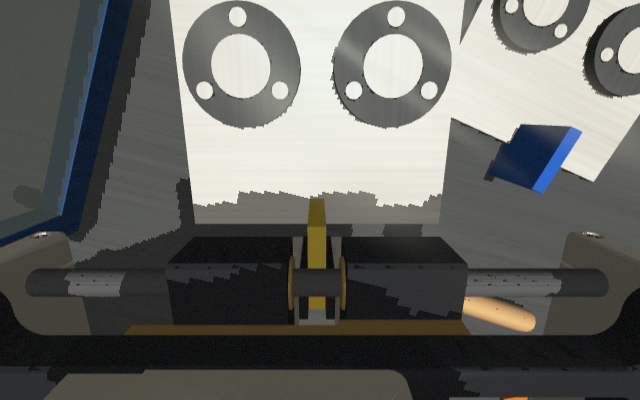

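```bash
python3 - <<'E'
from h import *
from scipy.optimize import least_squares
P=np.array([(.5494,.0249),(.5244,.0286),(.4299,.08),(.3809,.175),(.3937,.2811)])
for Q in (P,P[1:]):
  o=least_squares(lambda c:np.hypot(*(Q-c[:2]).T)-.182,[.56,.2]);print(o.x,o.fun.round(4))
# top view edge check of roof sides, at z=.25
im=cv2.imread("pics/b.png")
c=cal("top")
for th,t in ((.2527,(.6642,.1345)),(.2697,(.6652,.1337)),(.262,(.6652,.1337))):
  R=np.array([[np.cos(th),-np.sin(th)],[np.sin(th),np.cos(th)]])
  L=np.array([(.08,.097),(.08,-.097),(-.08,-.097),(-.08,.097)])@R.T+t
  print((4*(proj("top",np.c_[L,[.25]*4],c)-[240,115]+.375)).round(0).tolist())
E
```

```text
[0.56007461 0.20692473] [ 0.0003 -0.0001 -0.0002 -0.      0.0002]
[0.56003769 0.2071405 ] [ 0.0001 -0.0001 -0.      0.    ]
[[48.0, 100.0], [266.0, 50.0], [308.0, 229.0], [88.0, 280.0]]
[[47.0, 101.0], [265.0, 48.0], [310.0, 226.0], [91.0, 280.0]]
[[48.0, 100.0], [266.0, 49.0], [309.0, 227.0], [90.0, 280.0]]
```

Emit:
servo_tool([
  [[6, -1.6, 0, 0], [10, 0, 0, 0], [12, 0, 0, 0], [12, 0, 0, 0], [12, 0, 0, 0], [6, 0, 0, 0], [2, 0, 0, 0], [0, 0, 0, 0], [0, 0, 0, 0], [0, 0, 0, 0]],
])

```text
t: 16.35
eef_pos: [0.4791, 0.0851, 0.0734]
ee_rot: [3.142, 0.001, 0.269]
force: [0.1, 0.8, -2.2]
width: 0.0077
gripper_force: 60.0
```

```bash
python3 - <<'E'
from h import *
c=np.array([.6626,.1343]);th=.264
s=st();d=np.array(s["eef_pos"][:2])-c;print("cab",d@[np.cos(th),np.sin(th)],d@[-np.sin(th),np.cos(th)])
im=grab("scene"); cv2.imwrite("pics/s2.png",cv2.resize(im[150:310,270:430,::-1],None,fx=3.7,fy=3.7,interpolation=cv2.INTER_CUBIC))
E
```

```text
t 16.35 pos [0.4791 0.0851 0.0734] rot [3.142e+00 1.000e-03 2.690e-01] F [ 0.1  0.8 -2.2] w 0.0077 q [ 0.58  0.21 -0.6  -0.   -0.76  1.26]
cab -0.18995241822576203 0.0003319874092921546
```

View pics/s2.png

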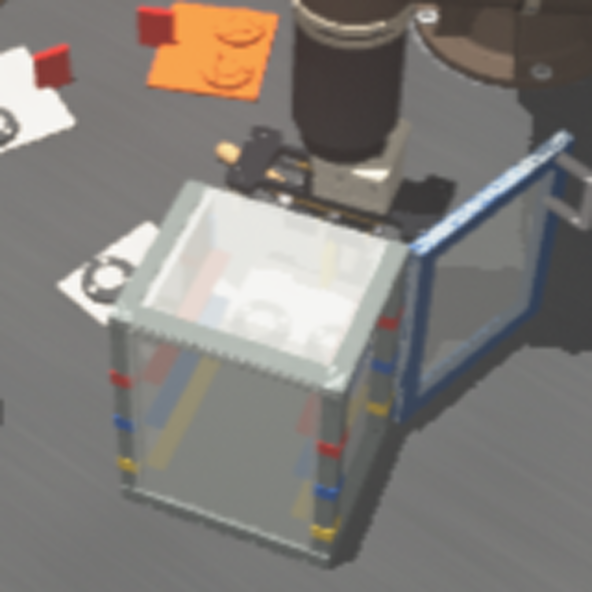

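Emit:
servo_tool([
  [[8, 0, 0, 0.005], [10, 0, 0, 0], [10, 0, 0, 0], [10, 0, 0, 0], [10, 0, 0, 0], [8, 0, 0, 0], [5, 0, 0, 0], [0, 0, 0, 0], [0, 0, 0, 0], [0, 0, 0, 0]],
])

```text
t: 17.23
eef_pos: [0.5381, 0.1011, 0.0734]
ee_rot: [3.142, 0.001, 0.264]
force: [0.4, 0.8, -2.5]
width: 0.0078
gripper_force: 60.0
```

Emit:
servo_tool([
  [[0, 0, 1, 0], [0, 0, 1, 0], [0, 0, 1, 0], [0, 0, 1, 0], [0, 0, 1, 0], [0, 0, 0.5, 0], [0, 0, 0.5, 0], [0, 0, 0, 0], [0, 0, 0, 0], [0, 0, 0, 0]],
])

```text
t: 18.07
eef_pos: [0.5386, 0.1013, 0.0676]
ee_rot: [-3.142, -0.0, 0.264]
force: [-0.5, 0.6, -1.3]
width: 0.008
gripper_force: 60.0
```

Emit:
servo_tool([
  [[0, 0, 0, 0], [0, 0, 0, 0], [0, 0, 0, 0], [0, 0, 0, 0], [0, 0, 0, 0], [-10, 0, 0, 0], [-15, 0, 0, 0], [-10, 0, 0, 0], [0, 0, 0, 0], [0, 0, 0, 0]],
], claw=-0.3)

```text
t: 18.9
eef_pos: [0.5045, 0.0921, 0.068]
ee_rot: [-3.142, -0.001, 0.265]
force: [0.5, 0.0, 0.1]
width: 0.0568
gripper_force: 0.0
```

Emit:
servo_tool([
  [[0, 0, 0, 0], [0, 0, 0, 0], [0, 0, 0, 0], [0, 0, 0, 0], [0, 0, 0, 0], [0, 0, 0, 0], [0, 0, 0, 0], [0, 0, 0, 0], [0, 0, 0, 0], [0, 0, 0, 0]],
], claw=1)

```text
t: 19.73
eef_pos: [0.5048, 0.0922, 0.0676]
ee_rot: [3.142, 0.0, 0.264]
force: [0.0, -0.2, 0.0]
width: 0.0011
gripper_force: 0.0
```

Emit:
servo_tool([
  [[3, 0, 0, 0], [5, 0, 0, 0], [5, 0, 0, 0], [5, 0, 0, 0], [5, 0, 0, 0], [5, 0, 0, 0], [5, 0, 0, 0], [5, 0, 0, 0], [3, 0, 0, 0], [0, 0, 0, 0]],
])

```text
t: 20.57
eef_pos: [0.5455, 0.1033, 0.0675]
ee_rot: [-3.142, -0.001, 0.264]
force: [0.4, -0.2, -0.1]
width: 0.0
gripper_force: 0.1
```

Emit:
servo_tool([
  [[-20, 0, 0, 0], [-35, 0, 0, 0], [-35, 0, 0, 0.05], [0, 0, -35, 0.1], [0, 0, -35, 0.1], [0, 0, -35, 0.1], [10, 25, -35, 0.039], [14, 35, -20, 0], [14, 35, 0, 0], [14, 34, 0, 0]],
], claw=-1)

```text
t: 21.4
eef_pos: [0.4949, -0.0534, 0.2276]
ee_rot: [-3.139, -0.005, -0.123]
force: [-0.4, 0.6, -1.1]
width: 0.0616
gripper_force: 0.0
```

```bash
python3 - <<'E'
from h import *
tray("wrist","tray_blue"); go(.495,-.0545,.0125,-.125)
E
```

```text
tray_blue conf 0.96 o [ 0.5692 -0.07  ] yaw -0.126 size 120 142 grasp [ 0.4948 -0.0606] 
t 21.5 pos [ 0.4943 -0.0561  0.2255] rot [-3.142e+00 -2.000e-03 -1.290e-01] F [-0.7 -0.3 -1.1] w 0.0699 q [ 0.28  0.06 -0.37  0.   -1.13  1.16]
tool x 0.4 y -1.7 z 213.0 turn -0.004
```

Emit:
servo_tool([
  [[0, 1, 30, 0], [0, 1, 38, 0], [0, 0, 38, 0], [0, 0, 38, 0], [0, 0, 35, 0], [0, 0, 20, 0], [0, 0, 10, 0], [0, 0, 4, 0], [0, 0, 0, 0], [0, 0, 0, 0]],
])

```text
t: 22.33
eef_pos: [0.4938, -0.0542, 0.0127]
ee_rot: [-3.141, -0.001, -0.124]
force: [0.1, 0.5, -0.2]
width: 0.0875
gripper_force: 0.0
```

Emit:
servo_tool([
  [[0, 0, 0, 0], [0, 0, 0, 0], [0, 0, 0, 0], [0, 0, 0, 0], [0, 0, 0, 0], [0, 0, 0, 0], [0, 0, 0, 0], [0, 0, 0, 0], [0, 0, 0, 0], [0, 0, 0, 0]],
], claw=1)

```text
t: 23.17
eef_pos: [0.4931, -0.0545, 0.0121]
ee_rot: [3.142, 0.0, -0.125]
force: [-0.5, -0.3, 0.2]
width: 0.0266
gripper_force: 0.0
```

Emit:
servo_tool([
  [[0, 0, 0, 0], [0, 0, 0, 0], [0, 0, 0, 0], [0, 0, 0, 0], [0, 0, 0, 0], [0, 0, -10, 0], [0, 0, -20, 0], [0, 0, -30, 0], [0, 0, -30, 0], [0, 0, -20, 0]],
])

```text
t: 24.0
eef_pos: [0.4935, -0.0544, 0.1244]
ee_rot: [-3.141, -0.001, -0.125]
force: [1.1, 0.2, -2.1]
width: 0.0079
gripper_force: 60.0
```

```bash
python3 - <<'E'
from h import *
c=np.array([.6626,.1343]);th=.264
go(*(c-.25*np.array([np.cos(th),np.sin(th)])),.1325,th)
E
```

```text
t 24.0 pos [ 0.4935 -0.0544  0.1244] rot [-3.141e+00 -1.000e-03 -1.250e-01] F [ 1.1  0.2 -2.1] w 0.0079 q [ 0.29  0.16 -0.52  0.   -0.89  1.16]
tool x -87.0 y -113.6 z -8.1 turn -0.389
```

Emit:
servo_tool([
  [[-17, 0, -4, 0], [-30, 0, -4, 0], [-30, -10, -1, 0], [-10, -25, 0, 0], [0, -33, 0, -0.03], [0, -28, 0, -0.07], [0, -13, 0, -0.09], [0, 0, 0, -0.1], [0, 0, 0, -0.1], [0, 0, 0, 0]],
])

```text
t: 24.83
eef_pos: [0.4177, 0.065, 0.1308]
ee_rot: [-3.142, 0.001, 0.27]
force: [0.0, -0.6, -2.4]
width: 0.0073
gripper_force: 60.0
```

```bash
python3 - <<'E'
from h import *
c=np.array([.6626,.1343]);th=.264
go(*(c-.129*np.array([np.cos(th),np.sin(th)])),.1325,th)
E
```

```text
t 24.83 pos [0.4177 0.065  0.1308] rot [-3.142e+00  1.000e-03  2.700e-01] F [ 0.  -0.6 -2.4] w 0.0073 q [ 0.62  0.03 -0.65 -0.   -0.89  1.22]
tool x 125.5 y -2.2 z -1.7 turn 0.006
```

Emit:
servo_tool([
  [[3, -2.2, -1, 0.005], [8, 0, 0, 0], [12, 0, 0, 0], [12, 0, 0, 0], [12, 0, 0, 0], [8, 0, 0, 0], [4, 0, 0, 0], [0, 0, 0, 0], [0, 0, 0, 0], [0, 0, 0, 0]],
])

```text
t: 25.67
eef_pos: [0.4742, 0.0817, 0.1319]
ee_rot: [3.142, 0.001, 0.26]
force: [0.4, -0.4, -3.3]
width: 0.0077
gripper_force: 60.0
```

Emit:
servo_tool([
  [[6, 0, 0, 0], [10, 0, 0, 0], [12, 0, 0, 0], [12, 0, 0, 0], [12, 0, 0, 0], [9, 0, 0, 0], [4, 0, 0, 0], [0, 0, 0, 0], [0, 0, 0, 0], [0, 0, 0, 0]],
])

```text
t: 26.5
eef_pos: [0.537, 0.0985, 0.1319]
ee_rot: [3.142, 0.001, 0.26]
force: [-1.2, 0.2, -2.6]
width: 0.0079
gripper_force: 60.0
```

Emit:
servo_tool([
  [[0, 0, 1, 0], [0, 0, 1, 0], [0, 0, 1, 0], [0, 0, 1, 0], [0, 0, 0.5, 0], [0, 0, 0.5, 0], [0, 0, 0, 0], [0, 0, 0, 0], [0, 0, 0, 0], [0, 0, 0, 0]],
])

```text
t: 27.33
eef_pos: [0.5375, 0.0987, 0.1272]
ee_rot: [-3.142, -0.0, 0.26]
force: [-0.6, 0.5, -1.4]
width: 0.0079
gripper_force: 60.0
```

Emit:
servo_tool([
  [[0, 0, 0, 0], [0, 0, 0, 0], [0, 0, 0, 0], [0, 0, 0, 0], [0, 0, 0, 0], [-10, 0, 0, 0], [-15, -1, 0, 0], [-10, 0, 0, 0], [0, 0, 0, 0], [0, 0, 0, 0]],
], claw=-0.3)

```text
t: 28.17
eef_pos: [0.5032, 0.0907, 0.1276]
ee_rot: [-3.141, -0.001, 0.261]
force: [1.1, 0.4, 0.7]
width: 0.0565
gripper_force: 0.0
```

Emit:
servo_tool([
  [[0, 0, 0, 0], [0, 0, 0, 0], [0, 0, 0, 0], [0, 0, 0, 0], [0, 0, 0, 0], [0, 0, 0, 0], [0, 0, 0, 0], [0, 0, 0, 0], [0, 0, 0, 0], [0, 0, 0, 0]],
], claw=1)

```text
t: 29.0
eef_pos: [0.5034, 0.0907, 0.1271]
ee_rot: [-3.142, 0.0, 0.26]
force: [0.8, -0.7, 0.4]
width: 0.0009
gripper_force: 0.0
```

Emit:
servo_tool([
  [[3, 0, 0, 0], [5, 0, 0, 0], [5, 0, 0, 0], [5, 0, 0, 0], [5, 0, 0, 0], [5, 0, 0, 0], [5, 0, 0, 0], [5, 0, 0, 0], [5, 0, 0, 0], [0, 0, 0, 0]],
])

```text
t: 29.83
eef_pos: [0.5462, 0.1022, 0.127]
ee_rot: [3.142, -0.001, 0.26]
force: [0.4, 0.3, 0.4]
width: 0.0007
gripper_force: 0.0
```

Emit:
servo_tool([
  [[-20, 0, 0, 0], [-35, 0, 0, 0], [-35, 0, 0, 0], [-10, 0, -25, 0.1], [0, 0, -35, 0.1], [0, 0, -35, 0.1], [0, 0, -35, 0.1], [0, 0, -30, 0.12], [0, 0, 0, 0.12], [0, 0, 0, 0.03]],
], claw=-1)

```text
t: 30.67
eef_pos: [0.4499, 0.077, 0.2896]
ee_rot: [-3.136, -0.004, -0.417]
force: [0.0, -0.5, -1.6]
width: 0.0616
gripper_force: 0.0
```

```bash
python3 - <<'E'
from h import *
tray("top","tray_red"); go(.42,-.31,.25,-.407)
E
```

```text
tray_red conf 0.96 o [ 0.4589 -0.3624] yaw -0.388 size 129 141 grasp [ 0.3895 -0.3341] 
tray_red conf 0.76 o [ 0.2553 -0.2394] yaw -1.088 size 135 143 grasp [ 0.2205 -0.1729] 
t 30.77 pos [0.4489 0.0765 0.2876] rot [-3.14e+00 -1.00e-03 -4.10e-01] F [-0.9 -0.2 -0.3] w 0.0698 q [ 0.6  -0.05 -0.35 -0.   -1.28  0.56]
tool x 127.6 y 365.9 z 37.6 turn -0.003
```

```bash
python3 - <<'E'
from h import *
grab("top"); m=trace("top","carton")[0]["mask"]; p=np.argwhere(m)[:,::-1]
W=ray("top",p,.11)[:,:2]; print(W.min(0),W.max(0)); print(cv2.boxPoints(cv2.minAreaRect((W*1000).astype(np.float32))).round())
E
```

```text
[ 0.30907853 -0.63978226] [ 0.50874766 -0.45377831]
[[ 309. -454.]
 [ 309. -640.]
 [ 509. -640.]
 [ 509. -454.]]
```

Emit:
servo_tool([
  [[9.8, 33.3, 0, 0], [9.8, 33.3, 0, 0], [9.8, 33.3, 0, 0], [9.8, 33.3, 0, 0], [9.8, 33.3, 0, 0], [9.8, 33.3, 0, 0], [9.8, 33.3, 0, 0], [9.8, 33.3, 0, 0], [9.8, 33.3, 0, 0], [9.8, 33.3, 0, 0]],
])

```text
t: 31.7
eef_pos: [0.4051, -0.2702, 0.2868]
ee_rot: [3.142, -0.0, -0.408]
force: [0.9, 0.7, -0.6]
width: 0.0875
gripper_force: 0.0
```

```bash
python3 - <<'E'
from h import *
tray("wrist","tray_red"); go(.3972,-.3364,.0123,-.403)
E
```

```text
tray_red conf 0.75 o [ 0.2879 -0.2519] yaw -0.411 size 91 153 grasp [ 0.2191 -0.2219] 
tray_red conf 0.74 o [ 0.4643 -0.3691] yaw -0.425 size 123 141 grasp [ 0.396  -0.3381] 
t 31.8 pos [ 0.4046 -0.2721  0.2862] rot [ 3.14e+00  2.00e-03 -4.13e-01] F [ 0.9  0.9 -0.9] w 0.0877 q [-0.19  0.01 -0.29  0.   -1.27  1.34]
tool x 19.0 y 61.9 z 273.9 turn -0.010
```

View pics/wrist_tray_red.png

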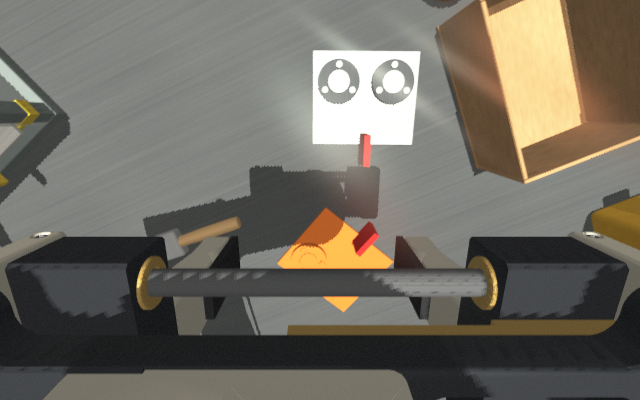

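Emit:
servo_tool([
  [[6, 20, 20, -0.005], [6, 20, 35, -0.005], [7, 20, 35, 0], [0, 0, 38, 0], [0, 0, 38, 0], [0, 0, 38, 0], [0, 0, 35, 0], [0, 0, 20, 0], [0, 0, 10, 0], [0, 0, 5, 0]],
])

```text
t: 32.63
eef_pos: [0.3988, -0.3305, 0.0114]
ee_rot: [3.141, 0.003, -0.399]
force: [-0.5, -1.0, -0.4]
width: 0.088
gripper_force: 0.0
```

Emit:
servo_tool([
  [[0, 0, 0, 0], [0, 0, 0, 0], [0, 0, 0, 0], [0, 0, 0, 0], [0, 0, 0, 0], [0, 0, 0, 0], [0, 0, 0, 0], [0, 0, 0, 0], [0, 0, 0, 0], [0, 0, 0, 0]],
], claw=1)

```text
t: 33.47
eef_pos: [0.3994, -0.3311, 0.0131]
ee_rot: [3.142, -0.0, -0.4]
force: [-0.4, -0.6, 0.6]
width: 0.0265
gripper_force: 0.0
```

Emit:
servo_tool([
  [[0, 0, 0, 0], [0, 0, 0, 0], [0, 0, 0, 0], [0, 0, 0, 0], [0, 0, 0, 0], [0, 0, -10, 0], [0, 0, -25, 0], [0, 0, -38, 0], [0, 0, -38, 0], [0, 0, -38, 0]],
])

```text
t: 34.3
eef_pos: [0.3985, -0.3307, 0.1641]
ee_rot: [-3.142, 0.001, -0.4]
force: [2.4, -0.8, -2.8]
width: 0.0075
gripper_force: 59.9
```

Emit:
servo_tool([
  [[0, 0, -28, 0], [0, 0, -4, 0], [0, 0, 0, -0.1], [0, 0, 0, -0.12], [0, 0, 0, -0.12], [0, 0, 0, -0.12], [0, 0, 0, -0.12], [0, 0, 0, -0.089], [0, 0, 0, 0], [0, 0, 0, 0]],
])

```text
t: 35.13
eef_pos: [0.399, -0.3308, 0.194]
ee_rot: [-3.141, 0.0, 0.266]
force: [0.9, 0.0, -2.2]
width: 0.0076
gripper_force: 59.9
```

```bash
python3 - <<'E'
from h import *
c=np.array([.6626,.1343]);th=.264
go(*(c-.25*np.array([np.cos(th),np.sin(th)])),.1925,th)
E
```

```text
t 35.13 pos [ 0.399  -0.3308  0.194 ] rot [-3.141  0.     0.266] F [ 0.9  0.  -2.2] w 0.0076 q [-0.31  0.13 -0.38 -0.   -1.07  2.15]
tool x 126.6 y -380.0 z 1.5 turn 0.002
```

Emit:
servo_tool([
  [[6, -18, 0, 0], [11.5, -34.5, 0, 0], [11.5, -34.5, 0, 0], [11.5, -34.5, 0, 0], [11.5, -34.5, 0, 0], [11.5, -34.5, 0, 0], [11.5, -34.5, 0, 0], [11.5, -34.5, 0, 0], [11.5, -34.5, 0, 0], [11.5, -34.5, 0, 0]],
])

```text
t: 35.97
eef_pos: [0.417, 0.0164, 0.1945]
ee_rot: [-3.141, -0.001, 0.266]
force: [0.1, -0.1, -1.0]
width: 0.0078
gripper_force: 59.9
```

Emit:
servo_tool([
  [[11.5, -32, 0, 0], [5.6, -19.5, 0, 0], [0, 0, 0, 0], [0, 0, 0, 0], [0, 0, 0, 0], [0, 0, 0, 0], [0, 0, 0, 0], [0, 0, 0, 0], [0, 0, 0, 0], [0, 0, 0, 0]],
])

```text
t: 36.8
eef_pos: [0.4204, 0.0685, 0.1941]
ee_rot: [-3.142, -0.0, 0.268]
force: [0.1, -0.1, -2.6]
width: 0.0076
gripper_force: 59.9
```

```bash
python3 - <<'E'
from h import *
c=np.array([.6626,.1343]);th=.264
go(*(c-.129*np.array([np.cos(th),np.sin(th)])),.194,th)
E
```

```text
t 36.8 pos [0.4204 0.0685 0.1941] rot [-3.142 -0.     0.268] F [ 0.1 -0.1 -2.6] w 0.0076 q [ 0.63 -0.04 -0.55 -0.   -1.06  1.21]
tool x 122.0 y 0.2 z 0.1 turn 0.004
```

Emit:
servo_tool([
  [[3, 0, 0, 0.004], [8, 0, 0, 0], [12, 0, 0, 0], [12, 0, 0, 0], [12, 0, 0, 0], [8, 0, 0, 0], [4, 0, 0, 0], [0, 0, 0, 0], [0, 0, 0, 0], [0, 0, 0, 0]],
])

```text
t: 37.63
eef_pos: [0.4769, 0.0842, 0.194]
ee_rot: [3.142, 0.0, 0.265]
force: [0.5, 0.6, -2.3]
width: 0.0079
gripper_force: 59.9
```

Emit:
servo_tool([
  [[6, 0, 0, 0], [10, 0, 0, 0], [12, 0, 0, 0], [12, 0, 0, 0], [12, 0, 0, 0], [7, 0, 0, 0], [4, 0, 0, 0], [0, 0, 0, 0], [0, 0, 0, 0], [0, 0, 0, 0]],
])

```text
t: 38.47
eef_pos: [0.5377, 0.1007, 0.194]
ee_rot: [3.142, 0.0, 0.265]
force: [-0.4, 0.2, -2.2]
width: 0.0076
gripper_force: 59.9
```

Emit:
servo_tool([
  [[0, 0, 1, 0], [0, 0, 1, 0], [0, 0, 1, 0], [0, 0, 1, 0], [0, 0, 1, 0], [0, 0, 0.5, 0], [0, 0, 0.5, 0], [0, 0, 0, 0], [0, 0, 0, 0], [0, 0, 0, 0]],
])

```text
t: 39.3
eef_pos: [0.5381, 0.1009, 0.1881]
ee_rot: [-3.142, -0.0, 0.265]
force: [-0.5, -1.0, -2.1]
width: 0.0079
gripper_force: 59.9
```

Emit:
servo_tool([
  [[0, 0, 0, 0], [0, 0, 0, 0], [0, 0, 0, 0], [0, 0, 0, 0], [0, 0, 0, 0], [-10, 0, 0, 0], [-15, 0, 0, 0], [-10, 0, 0, 0], [0, 0, -8, 0], [0, 0, 0, 0]],
], claw=-0.3)

```text
t: 40.13
eef_pos: [0.5047, 0.0919, 0.198]
ee_rot: [-3.141, -0.003, 0.266]
force: [0.0, 0.0, 1.2]
width: 0.0565
gripper_force: 0.0
```

Emit:
servo_tool([
  [[0, 0, 0, 0], [0, 0, 0, 0], [0, 0, 0, 0], [0, 0, 0, 0], [0, 0, 0, 0], [0, 0, 0, 0], [0, 0, 0, 0], [0, 0, 0, 0], [0, 0, 0, 0], [0, 0, 0, 0]],
], claw=1)

```text
t: 40.97
eef_pos: [0.5043, 0.0917, 0.1961]
ee_rot: [3.142, 0.0, 0.265]
force: [0.3, 0.4, 0.2]
width: 0.0008
gripper_force: 0.0
```

Emit:
servo_tool([
  [[8, 0, 0, 0], [10, 0, 0, 0], [7, 0, 0, 0], [6, 0, 0, 0], [6, 0, 0, 0], [6, 0, 0, 0], [6, 0, 0, 0], [6, 0, 0, 0], [5, 0, 0, 0], [0, 0, 0, 0]],
])

```text
t: 41.8
eef_pos: [0.5634, 0.1079, 0.1959]
ee_rot: [3.142, -0.001, 0.265]
force: [0.9, -0.8, 0.7]
width: 0.0006
gripper_force: 0.2
```

Emit:
servo_tool([
  [[-20, 0, 0, 0], [-35, 0, 0, 0], [-35, 0, 0, 0], [0, 0, -35, 0.1], [0, 0, -35, 0.1], [0, 0, -35, 0.1], [0, 0, 0, 0.1], [0, 0, 0, 0.12], [0, 0, 0, 0.12], [0, 0, 0, 0.1]],
], claw=-1)

```text
t: 42.63
eef_pos: [0.4757, 0.0842, 0.3015]
ee_rot: [-3.14, -0.001, -0.481]
force: [0.3, -0.4, 0.2]
width: 0.0615
gripper_force: 0.0
```

```bash
python3 - <<'E'
from h import *
st(); im=grab("scene"); cv2.imwrite("pics/s3.png",cv2.resize(im[170:310,280:420,::-1],None,fx=4.2,fy=4.2,interpolation=cv2.INTER_CUBIC))
E
```

```text
t 42.63 pos [0.4757 0.0842 0.3015] rot [-3.14e+00 -1.00e-03 -4.81e-01] F [ 0.3 -0.4  0.2] w 0.0615 q [ 0.58 -0.01 -0.27 -0.   -1.31  0.51]
```

View pics/s3.png

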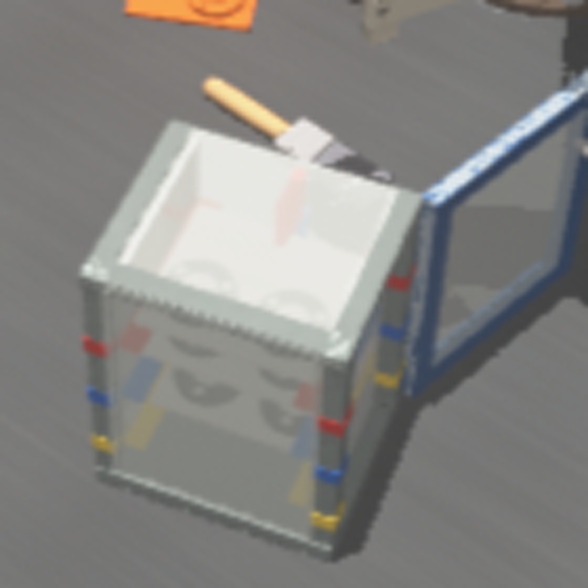

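Emit:
servo_tool([
  [[0, 0, 0, 0.124], [0, 0, 0, 0.124], [0, 0, 0, 0.124], [0, 0, 0, 0.124], [0, 0, 0, 0.124], [0, 0, 0, 0.124], [0, 0, 0, 0.124], [0, 0, 0, 0.124], [0, 0, 0, 0.124], [0, 0, 0, 0.124]],
])

```text
t: 43.52
eef_pos: [0.4757, 0.0841, 0.3012]
ee_rot: [-3.141, 0.001, -1.718]
force: [0.3, 0.8, -0.2]
width: 0.0878
gripper_force: 0.0
```

Emit:
servo_tool([
  [[-30.5, 18.4, 0, 0], [-30.5, 18.4, 0, 0], [-30.5, 18.4, 0, 0], [-30.5, 18.4, 0, 0], [-30.5, 18.4, 0, 0], [-30.5, 18.4, 0, 0], [0, 0, 0, 0], [0, 0, 0, 0], [0, 0, 0, 0], [0, 0, 0, 0]],
])

```text
t: 44.35
eef_pos: [0.3926, 0.2803, 0.3012]
ee_rot: [-3.141, 0.0, -1.714]
force: [0.4, -0.0, 0.2]
width: 0.0875
gripper_force: 0.0
```

```bash
python3 - <<'E'
from h import *
go(.3937,.2811,.2025,-1.72)
grab("wrist","w5"); print([(np.round(d["position"],3).tolist(),round(d["conf"],2)) for d in recognise("wrist","door_handle")][:3])
print(proj("wrist",[(.3937,.2811,.24),(.3937,.2811,.185)]))
E
```

```text
t 44.35 pos [0.3926 0.2803 0.3012] rot [-3.141  0.    -1.714] F [ 0.4 -0.   0.2] w 0.0875 q [ 1.03 -0.01 -0.27  0.   -1.31 -1.17]
tool x -0.9 y -0.9 z 98.7 turn 0.006
[]
[[316.10235147 217.36883677]
 [316.22466873 198.16254693]]
```

View pics/w5.png

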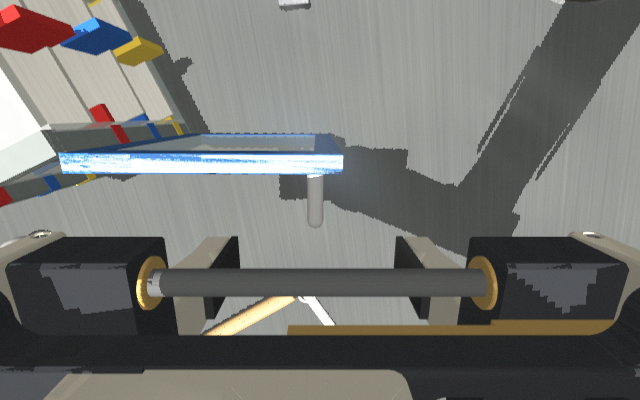

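Emit:
servo_tool([
  [[-0.5, -0.5, 20, 0], [0, 0, 30, 0], [0, 0, 28, 0], [0, 0, 15, 0], [0, 0, 6, 0], [0, 0, 0, 0], [0, 0, 0, 0], [0, 0, 0, 0], [0, 0, 0, 0], [0, 0, 0, 0]],
])

```text
t: 45.28
eef_pos: [0.3933, 0.2816, 0.2031]
ee_rot: [-3.141, 0.002, -1.715]
force: [-0.7, 0.2, -0.1]
width: 0.0873
gripper_force: 0.0
```

Emit:
servo_tool([
  [[0, 0, 0, 0], [0, 0, 0, 0], [0, 0, 0, 0], [0, 0, 0, 0], [0, 0, 0, 0], [0, 0, 0, 0], [0, 0, 0, 0], [0, 0, 0, 0], [0, 0, 0, 0], [0, 0, 0, 0]],
], claw=1, grip_force=20)

```text
t: 46.12
eef_pos: [0.393, 0.2812, 0.2021]
ee_rot: [3.142, -0.0, -1.715]
force: [0.3, -0.4, -0.4]
width: 0.0264
gripper_force: 0.0
```

Emit:
servo_tool([
  [[0, 0, 0, 0], [0, 0, 0, 0], [0, 0, 0, 0], [0, 0, 0, 0], [3.5, 1, 0, -0.02], [5.2, 1.4, 0, -0.03], [7, 1.9, 0, -0.04], [8.8, 2.3, 0, -0.05], [10.6, 2.7, 0, -0.06], [10.6, 2.7, 0, -0.06]],
])

```text
t: 46.95
eef_pos: [0.3807, 0.2358, 0.2022]
ee_rot: [-3.139, -0.0, -1.452]
force: [14.9, -0.5, -8.2]
width: 0.0111
gripper_force: 20.0
```

Emit:
servo_tool([
  [[10.6, 2.7, 0, -0.06], [10.6, 2.7, 0, -0.06], [10.6, 2.7, 0, -0.06], [10.6, 2.7, 0, -0.06], [10.6, 2.7, 0, -0.06], [10.6, 2.7, 0, -0.06], [10.6, 2.7, 0, -0.06], [10.6, 2.7, 0, -0.06], [10.6, 2.7, 0, -0.06], [10.6, 2.7, 0, -0.06]],
])

```text
t: 47.78
eef_pos: [0.3956, 0.1304, 0.2022]
ee_rot: [-3.137, 0.0, -0.852]
force: [10.5, 5.5, -11.0]
width: 0.0118
gripper_force: 20.0
```

```bash
cat >> h.py <<'E'
def door():
    s=st(); d=s["eef_pos"][:2]-np.array([.5601,.2070]); r=np.hypot(*d)
    q=lambda yaw:(np.arctan2(-.175,-.05)+yaw-np.arctan2(d[1],d[0])+1)%6.2832-1
    print("r %.4f door %.4f"%(r,q(.264)),"tool-door yaw",round(.264-q(.264)-s["ee_rot"][2],3),"gf",s["gripper_force"])
E
python3 -c "
from h import *
door()"
```

```text
t 47.78 pos [0.3956 0.1304 0.2022] rot [-3.137  0.    -0.852] F [ 10.5   5.5 -11. ] w 0.0118 q [ 0.8  -0.07 -0.56  0.   -1.07 -0.08]
r 0.1815 door 1.1205 tool-door yaw -0.005 gf 20.0154872238636
```

Emit:
servo_tool([
  [[10.6, 2.7, 0, -0.06], [10.6, 2.7, 0, -0.06], [10.6, 2.7, 0, -0.06], [10.6, 2.7, 0, -0.06], [10.6, 2.7, 0, -0.06], [10.6, 2.7, 0, -0.06], [10.6, 2.7, 0, -0.06], [10.6, 2.7, 0, -0.06], [10.6, 2.7, 0, -0.06], [7, 1.9, 0, -0.04]],
])

```text
t: 48.62
eef_pos: [0.4651, 0.0525, 0.2022]
ee_rot: [-3.139, -0.002, -0.272]
force: [3.5, 7.5, -2.9]
width: 0.0114
gripper_force: 20.0
```

Emit:
servo_tool([
  [[5.2, 1.4, 0, -0.03], [5.2, 1.4, 0, -0.03], [5.2, 1.4, 0, -0.03], [5.2, 1.4, 0, -0.03], [3.5, 1, 0, -0.02], [3.5, 1, 0, -0.02], [3.5, 1, 0, -0.02], [3.5, 1, 0, -0.02], [3.5, 1, 0, -0.02], [3.5, 1, 0, -0.02]],
])

```text
t: 49.45
eef_pos: [0.5035, 0.0347, 0.2022]
ee_rot: [-3.139, -0.002, -0.034]
force: [1.4, 7.3, -0.8]
width: 0.0117
gripper_force: 20.0
```

```bash
python3 -c "
from h import *
door()"
```

```text
t 49.45 pos [0.5035 0.0347 0.2022] rot [-3.139e+00 -2.000e-03 -3.400e-02] F [ 1.4  7.3 -0.8] w 0.0117 q [ 0.46  0.09 -0.39 -0.   -1.08  1.08]
r 0.1814 door 0.3031 tool-door yaw -0.005 gf 20.019266456365585
```

Emit:
servo_tool([
  [[3.5, 1, 0, -0.02], [3.5, 1, 0, -0.02], [3.5, 1, 0, -0.02], [3.5, 1, 0, -0.02], [3.5, 1, 0, -0.02], [3.5, 1, 0, -0.02], [3.5, 1, 0, -0.02], [1.75, 0.5, 0, -0.01], [1.75, 0.5, 0, -0.01], [0, 0, 0, 0]],
])

```text
t: 50.28
eef_pos: [0.5314, 0.0279, 0.2022]
ee_rot: [-3.139, -0.002, 0.126]
force: [0.2, 7.0, -0.4]
width: 0.0116
gripper_force: 20.0
```

```bash
python3 -c "
from h import *
door()
im=grab('wrist','w6')"
```

```text
t 50.28 pos [0.5314 0.0279 0.2022] rot [-3.139e+00 -2.000e-03  1.260e-01] F [ 0.2  7.  -0.4] w 0.0116 q [ 0.42  0.14 -0.34 -0.   -1.09  1.28]
r 0.1814 door 0.1445 tool-door yaw -0.006 gf 20.02259261906147
```

View pics/w6.png

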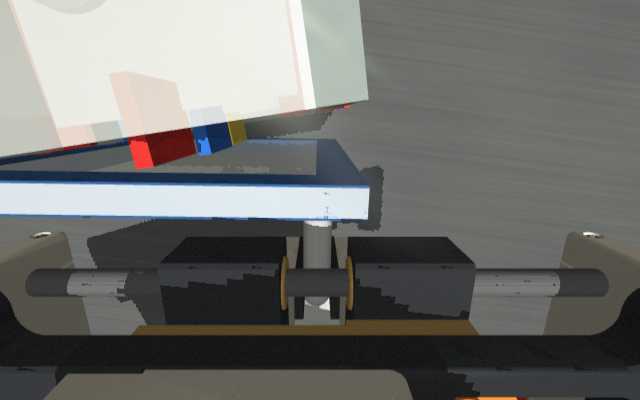

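Emit:
servo_tool([
  [[0.88, 0.25, 0, -0.005], [0.88, 0.25, 0, -0.005], [0.88, 0.25, 0, -0.005], [0.88, 0.25, 0, -0.005], [0.88, 0.25, 0, -0.005], [0.88, 0.25, 0, -0.005], [0.88, 0.25, 0, -0.005], [0.35, 0.1, 0, -0.002], [0.35, 0.1, 0, -0.002], [0.35, 0.1, 0, -0.002]],
])

```text
t: 51.17
eef_pos: [0.5381, 0.0269, 0.2021]
ee_rot: [-3.139, -0.001, 0.166]
force: [-2.0, 8.5, 1.3]
width: 0.0117
gripper_force: 20.0
```

Emit:
servo_tool([
  [[0.26, 0.07, 0, -0.0015], [0.26, 0.07, 0, -0.0015], [0.26, 0.07, 0, -0.0015], [0.26, 0.07, 0, -0.0015], [0.26, 0.07, 0, -0.0015], [0.26, 0.07, 0, -0.0015], [0.26, 0.07, 0, -0.0015], [0.26, 0.07, 0, -0.0015], [0.26, 0.07, 0, -0.0015], [0.26, 0.07, 0, -0.0015]],
])

```text
t: 52.0
eef_pos: [0.5407, 0.0266, 0.2021]
ee_rot: [-3.139, -0.001, 0.181]
force: [-2.1, 9.4, 2.7]
width: 0.0118
gripper_force: 20.0
```

Emit:
servo_tool([
  [[0.26, 0.07, 0, -0.0015], [0.26, 0.07, 0, -0.0015], [0.26, 0.07, 0, -0.0015], [0.26, 0.07, 0, -0.0015], [0.26, 0.07, 0, -0.0015], [0.26, 0.07, 0, -0.0015], [0.26, 0.07, 0, -0.0015], [0.26, 0.07, 0, -0.0015], [0.26, 0.07, 0, -0.0015], [0.26, 0.07, 0, -0.0015]],
])

```text
t: 52.83
eef_pos: [0.5434, 0.0264, 0.2021]
ee_rot: [-3.139, -0.001, 0.196]
force: [-3.0, 9.2, 2.2]
width: 0.0117
gripper_force: 20.0
```

Emit:
servo_tool([
  [[0.26, 0.07, 0, -0.0015], [0.26, 0.07, 0, -0.0015], [0.26, 0.07, 0, -0.0015], [0.26, 0.07, 0, -0.0015], [0.26, 0.07, 0, -0.0015], [0.26, 0.07, 0, -0.0015], [0.26, 0.07, 0, -0.0015], [0.26, 0.07, 0, -0.0015], [0.26, 0.07, 0, -0.0015], [0.26, 0.07, 0, -0.0015]],
])

```text
t: 53.67
eef_pos: [0.5461, 0.0261, 0.2021]
ee_rot: [-3.139, -0.001, 0.211]
force: [-3.0, 8.7, 1.7]
width: 0.0115
gripper_force: 20.0
```

Emit:
servo_tool([
  [[0.26, 0.07, 0, -0.0015], [0.26, 0.07, 0, -0.0015], [0.26, 0.07, 0, -0.0015], [0.26, 0.07, 0, -0.0015], [0.26, 0.07, 0, -0.0015], [0.26, 0.07, 0, -0.0015], [0.26, 0.07, 0, -0.0015], [0.26, 0.07, 0, -0.0015], [0.26, 0.07, 0, -0.0015], [0.26, 0.07, 0, -0.0015]],
])

```text
t: 54.5
eef_pos: [0.5488, 0.0259, 0.2022]
ee_rot: [-3.139, -0.001, 0.226]
force: [-3.5, 7.1, 2.2]
width: 0.0112
gripper_force: 20.0
```

```bash
python3 -c "
from h import *
door()"
```

```text
t 54.5 pos [0.5488 0.0259 0.2022] rot [-3.139e+00 -1.000e-03  2.260e-01] F [-3.5  7.1  2.2] w 0.0112 q [ 0.4   0.17 -0.3  -0.   -1.1   1.4 ]
r 0.1814 door 0.0483 tool-door yaw -0.011 gf 20.039560049772263
```

Emit:
servo_tool([
  [[0.26, 0.07, 0, -0.0015], [0.26, 0.07, 0, -0.0015], [0.26, 0.07, 0, -0.0015], [0.26, 0.07, 0, -0.0015], [0.26, 0.07, 0, -0.0015], [0.26, 0.07, 0, -0.0015], [0.26, 0.07, 0, -0.0015], [0.26, 0.07, 0, -0.0015], [0.26, 0.07, 0, -0.0015], [0.26, 0.07, 0, -0.0015]],
])

```text
t: 55.33
eef_pos: [0.5514, 0.0258, 0.2021]
ee_rot: [-3.14, -0.001, 0.241]
force: [-1.8, 7.2, 1.8]
width: 0.0119
gripper_force: 20.0
```

Emit:
servo_tool([
  [[0.26, 0.07, 0, -0.0015], [0.26, 0.07, 0, -0.0015], [0.26, 0.07, 0, -0.0015], [0.26, 0.07, 0, -0.0015], [0.26, 0.07, 0, -0.0015], [0.26, 0.07, 0, -0.0015], [0.26, 0.07, 0, -0.0015], [0.26, 0.07, 0, -0.0015], [0.26, 0.07, 0, -0.0015], [0.26, 0.07, 0, -0.0015]],
])

```text
t: 56.17
eef_pos: [0.5541, 0.0257, 0.2021]
ee_rot: [-3.14, -0.001, 0.256]
force: [-3.1, 6.6, 2.9]
width: 0.0115
gripper_force: 20.0
```

Emit:
servo_tool([
  [[0.3, 0, 0, -0.0015], [0.3, 0, 0, -0.0015], [0.3, 0, 0, -0.0015], [0.3, 0, 0, -0.0015], [0.3, 0, 0, -0.0015], [0.3, 0, 0, -0.0015], [0, 0, 0, 0], [0, 0, 0, 0], [0, 0, 0, 0], [0, 0, 0, 0]],
])

```text
t: 57.0
eef_pos: [0.5557, 0.0257, 0.2022]
ee_rot: [-3.14, -0.0, 0.265]
force: [-2.4, 5.0, 1.7]
width: 0.0114
gripper_force: 20.0
```

```bash
python3 -c "
from h import *
door()"
```

```text
t 57.0 pos [0.5557 0.0257 0.2022] rot [-3.14  -0.     0.265] F [-2.4  5.   1.7] w 0.0114 q [ 0.4   0.18 -0.29 -0.   -1.1   1.44]
r 0.1814 door 0.0098 tool-door yaw -0.011 gf 20.04176516085863
```

Emit:
servo_tool([
  [[0.3, 0.05, 0, -0.0015], [0.3, 0.05, 0, -0.0015], [0.3, 0.05, 0, -0.0015], [0.3, 0.05, 0, -0.0015], [0.3, 0.05, 0, -0.0015], [0.3, 0.05, 0, -0.0015], [0.3, 0.05, 0, -0.0015], [0.3, 0.05, 0, -0.0015], [0, 0, 0, 0], [0, 0, 0, 0]],
])

```text
t: 57.83
eef_pos: [0.5581, 0.0256, 0.2021]
ee_rot: [-3.141, -0.0, 0.277]
force: [-2.3, 3.4, 2.1]
width: 0.0119
gripper_force: 20.0
```

Emit:
servo_tool([
  [[0.3, 0.05, 0, -0.0015], [0.3, 0.05, 0, -0.0015], [0.3, 0.05, 0, -0.0015], [0.3, 0.05, 0, -0.0015], [0, 0, 0, 0], [0, 0, 0, 0], [0, 0, 0, 0], [0, 0, 0, 0], [0, 0, 0, 0], [0, 0, 0, 0]],
])

```text
t: 58.67
eef_pos: [0.5593, 0.0256, 0.2021]
ee_rot: [-3.141, 0.0, 0.283]
force: [-3.7, 4.6, 1.9]
width: 0.0118
gripper_force: 20.0
```

```bash
python3 -c "
from h import *
door()"
```

```text
t 58.67 pos [0.5593 0.0256 0.2021] rot [-3.141  0.     0.283] F [-3.7  4.6  1.9] w 0.0118 q [ 0.39  0.19 -0.28 -0.   -1.1   1.46]
r 0.1814 door -0.0100 tool-door yaw -0.009 gf 20.03624450415373
```

Emit:
servo_tool([
  [[0.3, 0.05, 0, -0.0015], [0.3, 0.05, 0, -0.0015], [0.3, 0.05, 0, -0.0015], [0.3, 0.05, 0, -0.0015], [0.3, 0.05, 0, -0.0015], [0.3, 0.05, 0, -0.0015], [0, 0, 0, 0], [0, 0, 0, 0], [0, 0, 0, 0], [0, 0, 0, 0]],
])

```text
t: 59.5
eef_pos: [0.5605, 0.0256, 0.2021]
ee_rot: [-3.141, 0.001, 0.292]
force: [-5.1, 4.5, 4.6]
width: 0.0117
gripper_force: 20.1
```

```bash
python3 - <<'E'
from h import *
door(); im=grab("wrist","w7")
# roof front edge vs door top edges: slopes, by Canny + HoughLinesP
e=cv2.Canny(cv2.cvtColor(im,cv2.COLOR_RGB2GRAY),60,150); e[225:]=0
for l in sorted(cv2.HoughLinesP(e,1,np.pi/720,50,minLineLength=100,maxLineGap=12).reshape(-1,4).tolist()):
  if abs(l[3]-l[1])<.4*abs(l[2]-l[0]): print(l,round((l[3]-l[1])/(l[2]-l[0]),4), np.round(np.diff(ray("wrist",[l[:2],l[2:]],.25),axis=0)[0,:2],4), ray("wrist",[l[:2]],.25).round(3)[0,:2])
E
```

```text
t 59.5 pos [0.5605 0.0256 0.2021] rot [-3.141e+00  1.000e-03  2.920e-01] F [-5.1  4.5  4.6] w 0.0117 q [ 0.39  0.19 -0.28 -0.   -1.1   1.47]
r 0.1814 door -0.0167 tool-door yaw -0.011 gf 20.050518438220024
[0, 212, 297, 219] 0.0236 [ 0.0296 -0.1084] [0.564 0.152]
```

Emit:
servo_tool([
  [[0.4, 0, 0, 0], [0.4, 0, 0, 0], [0.4, 0, 0, 0], [0.4, 0, 0, 0], [0.4, 0, 0, 0], [0, 0, 0, 0], [0, 0, 0, 0], [0, 0, 0, 0], [0, 0, 0, 0], [0, 0, 0, 0]],
])

```text
t: 60.38
eef_pos: [0.5606, 0.0256, 0.2021]
ee_rot: [-3.141, 0.005, 0.292]
force: [-13.8, 3.9, 9.7]
width: 0.0117
gripper_force: 20.1
```

```bash
python3 - <<'E'
from h import *
door()
im=grab("wrist","w8"); cv2.imwrite("pics/w8c.png",im[80:240,:,::-1])
hsv=cv2.cvtColor(im,cv2.COLOR_RGB2HSV)
# blue door top face: upper edge, and roof edge, column-wise
for u in range(20,360,40):
  col=im[60:225,u].astype(int); print(u,[ (60+i,) + tuple(col[i]) for i in range(70,160,8)][:12]) if u in(60,300) else None
E
```

```text
t 60.38 pos [0.5606 0.0256 0.2021] rot [-3.141  0.005  0.292] F [-13.8   3.9   9.7] w 0.0117 q [ 0.39  0.19 -0.27 -0.   -1.11  1.47]
r 0.1814 door -0.0171 tool-door yaw -0.011 gf 20.050168186426163
60 [(130, np.int64(231), np.int64(212), np.int64(200)), (138, np.int64(195), np.int64(192), np.int64(182)), (146, np.int64(196), np.int64(193), np.int64(183)), (154, np.int64(191), np.int64(194), np.int64(187)), (162, np.int64(196), np.int64(199), np.int64(192)), (170, np.int64(202), np.int64(205), np.int64(199)), (178, np.int64(209), np.int64(216), np.int64(213)), (186, np.int64(220), np.int64(230), np.int64(234)), (194, np.int64(220), np.int64(230), np.int64(234)), (202, np.int64(220), np.int64(230), np.int64(234)), (210, np.int64(219), np.int64(230), np.int64(234)), (218, np.int64(109), np.int64(110), np.int64(106))]
300 [(130, np.int64(236), np.int64(224), np.int64(216)), (138, np.int64(236), np.int64(223), np.int64(214)), (146, np.int64(235), np.int64(221), np.int64(212)), (154, np.int64(235), np.int64(220), np.int64(211)), (162, np.int64(211), np.int64(213), np.int64(203)), (170, np.int64(208), np.int64(209), np.int64(198)), (178, np.int64(217), np.int64(222), np.int64(218)), (186, np.int64(222), np.int64(233), np.int64(235)), (194, np.int64(223), np.int64(234), np.int64(238)), (202, np.int64(224), np.int64(234), np.int64(238)), (210, np.int64(223), np.int64(234), np.int64(238)), (218, np.int64(199), np.int64(220), np.int64(230))]
```

Emit:
servo_tool([
  [[-0.5, 0, 0, 0], [-0.5, 0, 0, 0], [0, 0, 0, 0], [0, 0, 0, 0], [0, 0, 0, 0], [0, 0, 0, 0], [0, 0, 0, 0], [0, 0, 0, 0], [0, 0, 0, 0], [0, 0, 0, 0]],
], claw=-1)

```text
t: 61.27
eef_pos: [0.5623, 0.0256, 0.2021]
ee_rot: [-3.142, -0.0, 0.292]
force: [-0.5, 0.1, 0.1]
width: 0.0726
gripper_force: 0.0
```

Emit:
servo_tool([
  [[0, 0, -10, 0], [0, 0, -25, 0], [0, 0, -35, 0], [0, 0, -35, 0], [-30, 0, 0, 0], [-30, 0, 0, 0], [-10, 0, 0, 0], [0, 0, 0, 0], [0, 0, 0, 0], [0, 0, 0, 0]],
])

```text
t: 62.1
eef_pos: [0.4958, 0.0056, 0.3075]
ee_rot: [3.141, -0.001, 0.292]
force: [-0.0, 0.0, 0.5]
width: 0.0879
gripper_force: 0.0
```

```bash
python3 - <<'E'
from h import *
st(); im=grab("wrist","w9")
# door/roof relation: dark gap pixels between the roof front edge and the door top?
th=.281; R=np.array([[np.cos(th),-np.sin(th)],[np.sin(th),np.cos(th)]]); h=np.array([.5601,.2070]); c=h-R@[-.08,.097]
for k in ("tray_red","tray_blue","tray_yellow","door","door_handle"):
  for d in recognise("wrist",k)[:2]: print(k,round(d["conf"],2),np.round(np.r_[(np.array(d["position"][:2])-c)@R,d["position"][2]],3))
hsv=cv2.cvtColor(im,cv2.COLOR_RGB2HSV)
uv=proj("wrist",[[*(c+R@[x,y]),.25] for y in (.09,.03,-.03,-.09) for x in (-.074,-.080,-.086,-.092)]).round().astype(int)
for (u,v) in uv: print((u,v), im[v,u] if 0<=u<640 and 0<=v<400 else None)
c2=cal("scene"); g=grab("scene","s9")
E
```

```text
t 62.1 pos [0.4958 0.0056 0.3075] rot [ 3.141e+00 -1.000e-03  2.920e-01] F [-0.   0.   0.5] w 0.0879 q [ 0.41  0.01 -0.24  0.   -1.32  1.45]
tray_red 0.98 [-0.45  -0.214  0.009]
door 0.96 [-0.093 -0.005  0.246]
door_handle 0.96 [-0.093 -0.002  0.252]
(np.int64(51), np.int64(31)) [176 187 177]
(np.int64(53), np.int64(41)) [66 78 92]
(np.int64(55), np.int64(51)) [231 241 246]
(np.int64(58), np.int64(62)) [107 160 224]
(np.int64(147), np.int64(32)) [242 226 220]
(np.int64(148), np.int64(42)) [134 172 215]
(np.int64(149), np.int64(53)) [232 241 245]
(np.int64(151), np.int64(63)) [170 199 227]
(np.int64(242), np.int64(33)) [229 236 234]
(np.int64(243), np.int64(43)) [209 223 228]
(np.int64(243), np.int64(54)) [233 243 245]
(np.int64(244), np.int64(64)) [225 238 243]
(np.int64(337), np.int64(34)) [195 208 200]
(np.int64(337), np.int64(44)) [196 208 200]
(np.int64(337), np.int64(55)) [186 222 243]
(np.int64(337), np.int64(65)) [241 251 253]
```

```bash
python3 -c "
from station import ticket
print(ticket.job_done())"
```

```text
the job is handed in; nothing more can be done
None
```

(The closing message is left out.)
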